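# Roll-test carriage rollers on a granite plate

### The job

Test the three steel rollers on the dark granite plate: come down slowly on each with closed fingertips, press it lightly (a few newtons) and roll it slowly forward along the plate by at least 12 mm, following it up and down so that the press stays light. Leave the rollers that roll true where they end up on the plate, and set every roller that rocks up and down gently down in the red tray; do not disturb the other things.

Things in the scene. Friction and masses are not known exactly. Their poses are not given: they have to be found in the camera images.
- plate: dark granite plate, fixed, 160 mm (x) by 300 mm (y), origin at the desk top under its centre, level top 24 mm above it; x points away from the robot. The rollers lie about along y in the near half and are rolled along x. Stop strips at x = -75 and +75 mm, 8 mm wide, stand 5 mm proud
- plate_top (a point): centre of the plate's top face. The face is delicate: a roller must never be pressed on it with over 25 N, even as a brief knock (come down on it at 6 mm/s or less), nor rolled under more than 15 N; 3 to 6 N is enough. Roll it with the fingertips going about 15 mm/s; the roller goes half as far as a fingertip on its top
- tray: red open reject tray, fixed, 130 mm (x) by 150 mm (y) outside, walls 4 mm thick, rim 25 mm and inner floor 5 mm above its origin, which lies at the desk top under its centre; a small lip sticks out 18 mm on the side towards the robot
- roller_a_center (a point): centre of a steel carriage roller, one of three alike to the eye: 60 mm long, nominally 18 mm in diameter, 90 g, with a narrow brass band near each end, lying on the plate. Its y axis is the roller's length. A true roller is round; a faulty one is slightly oval (16.8 mm by 19.5 mm; it lies at rest on its flat side), so that a fingertip pressing on it is lifted about 2.7 mm and dropped again at each half turn. How many of the three are faulty, and which, is not told
- roller_b_center (a point): centre of a steel carriage roller, one of three alike to the eye: 60 mm long, nominally 18 mm in diameter, 90 g, with a narrow brass band near each end, lying on the plate. Its y axis is the roller's length. A true roller is round; a faulty one is slightly oval (16.8 mm by 19.5 mm; it lies at rest on its flat side), so that a fingertip pressing on it is lifted about 2.7 mm and dropped again at each half turn. How many of the three are faulty, and which, is not told
- roller_c_center (a point): centre of a steel carriage roller, one of three alike to the eye: 60 mm long, nominally 18 mm in diameter, 90 g, with a narrow brass band near each end, lying on the plate. Its y axis is the roller's length. A true roller is round; a faulty one is slightly oval (16.8 mm by 19.5 mm; it lies at rest on its flat side), so that a fingertip pressing on it is lifted about 2.7 mm and dropped again at each half turn. How many of the three are faulty, and which, is not told
- marker_center (a point): centre of a loose black and white marker pen lying on the desk behind the plate, 135 mm long, 16 mm thick: a bystander
- stain_center (a point): centre of a small loose bottle with a black cap, 46 mm in diameter, 85 mm high, standing behind the plate: a bystander
Not all that is in view belongs to the job. Leave any brown or pink look-alike of the part that bears roller_b_center alone.

How it is judged:
On the way:
1. a roller that rocks has been rolled at least 10 mm along the plate under the pressing fingers (distance of roller_b_center from where it was at the start of the episode above 0.01 m and contact force between the fingers and roller_b above 1 N and contact force between roller_b and plate above 2 N).
At the end, for the whole second after the job is handed in: Every true roller lies at rest on the plate, at least 10 mm from where it started, and every oval one lies at rest on the floor of the red tray, within its walls (speeds under 0.03 m/s); all have been released (distance of each of roller_a_center, roller_c_center from where it was at the start of the episode above 0.01 m and x of roller_a_center in the frame of plate between -0.078 and 0.078 m and y of roller_a_center in the frame of plate between -0.145 and 0.145 m and z of roller_a_center in the frame of plate between 0.028 and 0.042 m and x of roller_c_center in the frame of plate between -0.078 and 0.078 m and y of roller_c_center in the frame of plate between -0.145 and 0.145 m and z of roller_c_center in the frame of plate between 0.028 and 0.042 m and x of roller_b_center in the frame of tray between -0.062 and 0.062 m and y of roller_b_center in the frame of tray between -0.072 and 0.072 m and z of roller_b_center in the frame of tray below 0.022 m and linear speed of each of roller_a, roller_b, roller_c below 0.03 m/s); the robot touches nothing.
It fails at once if a roller is pressed on the plate with more than 25 N (contact force between any of roller_a, roller_b, roller_c and plate above 25 N).
It fails at once if a roller is rolled along the plate (3 mm or more from its start, turning faster than 0.3 rad/s) under more than 15 N ((contact force between roller_a and plate above 15 N and distance of roller_a_center from where it was at the start of the episode above 0.003 m and angular speed of roller_a above 0.3 rad/s) or (contact force between roller_b and plate above 15 N and distance of roller_b_center from where it was at the start of the episode above 0.003 m and angular speed of roller_b above 0.3 rad/s) or (contact force between roller_c and plate above 15 N and distance of roller_c_center from where it was at the start of the episode above 0.003 m and angular speed of roller_c above 0.3 rad/s)).
It fails at once if a roller is dropped or flung (moves freely faster than 0.7 m/s) ((linear speed of roller_a above 0.7 m/s and contact force between the fingers and roller_a below 0.01 N) or (linear speed of roller_b above 0.7 m/s and contact force between the fingers and roller_b below 0.01 N) or (linear speed of roller_c above 0.7 m/s and contact force between the fingers and roller_c below 0.01 N)).
It fails at once if the marker or the small bottle is shifted by more than 30 mm (distance of any of marker_center, stain_center from where it was at the start of the episode above 0.03 m).
It also fails if it takes over 72 s, if anything falls off the work surface, if the arm or the gripper's body presses on something with over 40 N, if the wrist force passes 120 N, or if a joint passes its speed limit or range.

### The arm

A 6-joint arm with a two-finger parallel gripper is mounted at the origin on a cart in front of the work surface, level with it; the furniture and walls round the work are solid. World frame = base frame: x ahead of the robot, y to its left, z up, the work surface at z = 0. Lengths are in m, angles in rad, forces in N, time in s.
With the tool pointing down it reaches from about 0.3 to 0.775 m from the base axis. Payload 14.6 kg.
Tool frame: the origin (TCP) lies on the centre line of the jaws, within the pads' length; the fingertips stand 14 mm ahead of it and the grasp point (between the pads) lies 5 mm behind it; z points along the fingers, y is the line along which they close (so a half turn about z gives the same grasp; the last joint's range is limited). The gripper opens to 85 mm and grips with 20 to 120 N. Pads are 22 mm wide; open, the fingers measure 114 mm over their backs; the gripper's body (76 mm by 85 mm) begins 54 mm behind the grasp point. The pads swing forward as they close: fully open they stand 13 mm farther back than shut.
Start: joints at [1.27, 0.3, 1.521, -0, 1.321, -0.067], TCP at [0.127, 0.535, 0.245] pointing down, gripper open.
Joint ranges: [-3.03, 3.03], [-0.79, 2.21], [0.23, 2.52], [-1.04, 4.18], [0, 3.07], [-2.55, 2.55]. Speed limits (rad/s): [2.22, 2.22, 2.57, 3.14, 3.14, 3.14].

### API

Orientations are given as [roll, pitch, yaw] about the fixed x, y, z axes, in that order (R = Rz(yaw) Ry(pitch) Rx(roll)).
In Python, from cell import r gives the robot as it stands.
- The arm moves only by the tool apply_moves, never from a script. Its arguments are lists of equal length, an entry for each row: "twist": the turn, a rotation vector about the tool's x, y, z in degrees, a list of three; "xyz": the shift along the tool's x, y, z in m, a list of three; "fingers": the opening, from -1 (shut) to 1 (fully open). In form: {"twist": [[ax, ay, az], ...], "xyz": [[dx, dy, dz], ...], "fingers": [fingers, ...]}. A call has 1 to 5 rows; each row is the pose to reach, as a shift and turn from the pose commanded when the call began, along the tool's axes at that moment; what a row does not reach only later rows make up. A row lasts 1/8 s, in which the tool goes at most 62.5 mm and 10.7 degrees, less where a joint would pass 70% of its speed; a pose out of reach is approached as far as the arm can. A call with a gripper value outside its range is refused whole. The fingers move at their own pace and stop on an object; "grip_force" is the grip in N (left out, the last holds). Time passes only in rows, so rows that repeat a pose let the fingers close. It gives the time, the measured TCP pose, the force, the opening and the grip force at its end, in the units of the state.
- r.state(): the state, without advancing time (a new reading comes with each control period).
- r.capture(name): name is "side" or "top" or "wrist"; returns a dict with "image" (400x640x3 uint8, blue, green, red), "K" (3x3 intrinsics, pixels), "xyz" and "rotation" of the camera in the world; the wrist camera has in their place "T_tool_cam" (4x4, takes a point from camera to tool coordinates, whose origin is the TCP and whose axes are the flange's). Camera axes: x right, y down, z forward; pixel columns grow to the right and rows downward; lengths in m; the calibration is good to about 2 mm. A picture is of the moment at which its call begins: read the wrist's pose just before it. There is no depth.
- r.close_job(): hands the job in; it is judged then, once.
The state is a dict: "t": time; "joint_positions": joint angles; "qd": joint speeds; "tau": joint torques, N m; "tcp_pos": TCP position; "tool_rot": TCP orientation; "wrist_force": force on the tool from outside, world axes, zero at the start; "wrist_torque": the same for the moment, N m; "grip_width": finger opening in m; "grasp_force": force on a finger pad.
Only numpy, scipy, OpenCV 4.12 (cv2) and the standard library are available. Lean on these libraries where they do the work, as an engineer would, in place of code of your own. Each camera call takes 0.05 s, during which the arm holds its last target. There are 200 camera calls.

## Working session

There is one attempt and no reset: what is moved stays moved. The work goes in short steps, Python scripts to look and compute and a tool call to move; the robot and the scene stay as the last step left them, time stands still between calls to the robot, and variables do not carry over. Pictures are saved under pics/ and viewed, at most 10 in all, crops included, and the job is handed in when it is done.

Besides the shell and the picture viewer there is one more tool, called in YAML: its name, and indented under it one key for each argument. apply_moves: Moves the arm, as the interface text tells. Its arguments: {"type":"object","properties":{"twist":{"type":"array","items":{"type":"array","items":{"type":"number"}}},"xyz":{"type":"array","items":{"type":"array","items":{"type":"number"}}},"fingers":{"type":"array","items":{"type":"number"}},"grip_force":{"type":"number"}},"required":["twist","xyz","fingers"]}

```bash
mkdir -p pics; ls
python3 - <<'E'
from cell import r
import cv2,json
s=r.state()
for k,v in s.items(): print(k,v)
for n in("top","side"):
    c=r.capture(n); cv2.imwrite(f"pics/{n}0.png",c["image"]); print(n,c["K"],c["xyz"],c["rotation"])
    import pickle; pickle.dump(c,open(f"{n}0.pkl","wb"))
E
```

```text
pics
t 0.0
joint_positions [ 1.27036502e+00  3.00509683e-01  1.52158736e+00  2.36542367e-06
  1.32072434e+00 -6.66175365e-02]
qd [ 1.07548217e-03  1.24131231e-03 -7.43539242e-05  1.77174920e-03
  2.03292720e-03  4.22368110e-04]
tau [-8.58140611e-04 -5.43507707e+01 -3.61791337e+01 -9.40066457e-05
  4.21457153e-03  8.60707814e-06]
tcp_pos [0.1273743  0.53481705 0.24469749]
tool_rot [-3.14036680e+00 -8.40804609e-05  2.90777824e+00]
wrist_force [-1.10562206  0.65308642  0.04810194]
wrist_torque [ 0.0338153   0.03511181 -0.02166188]
grasp_force 0.0
grip_width 0.08551077236756906
top [[443.00197585   0.         320.80200282]
 [  0.         443.00197585 201.31513146]
 [  0.           0.           1.        ]] [0.39544248 0.01916157 1.19763191] [-2.97502784 -0.01462115 -1.57277867]
side [[497.01884789   0.         312.01806239]
 [  0.         497.01884789 198.02188487]
 [  0.           0.           1.        ]] [0.33951971 1.06676482 0.98404616] [-2.27527394 -0.01699783 -2.92834944]
```

View pics/top0.png

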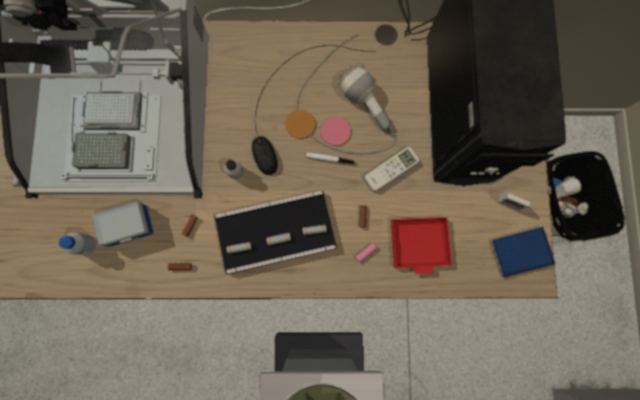

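View pics/side0.png

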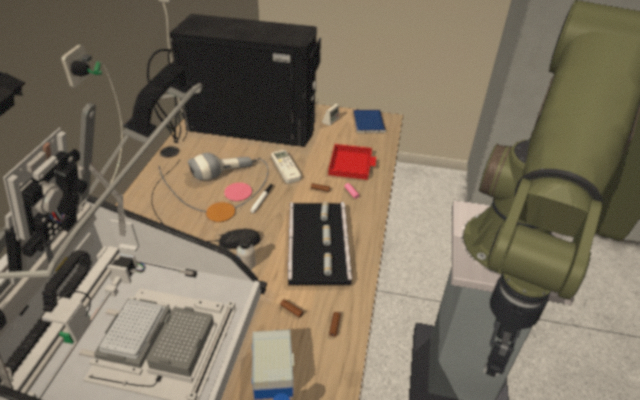

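The top view shows the rollers at about (239,247), (278,239) and (314,230) on the plate, which is centred near (275,232). The tray is at (421,243), the brown and pink look-alikes lie on the desk, and the bottle (232,168) and pen (330,158) are behind the plate.

```bash
cat > h.py <<'E'
import numpy as np,cv2,pickle
from scipy.spatial.transform import Rotation as R
def cast(c,uv,z,T=None):
    uv=np.atleast_2d(np.float64(uv)); d=np.c_[uv,np.ones(len(uv))]@np.linalg.inv(c["K"]).T
    if T is None: M=R.from_euler('xyz',c["rotation"]).as_matrix(); p=np.array(c["xyz"])
    else: M=T[:3,:3]; p=T[:3,3]
    d=d@M.T
    return p+d*((z-p[2])/d[:,2])[:,None]
def blobs(m,amin=20):
    cs,_=cv2.findContours(m.astype(np.uint8),cv2.RETR_EXTERNAL,cv2.CHAIN_APPROX_NONE)
    return [x for x in cs if cv2.contourArea(x)>amin]
E
python3 - <<'E'
from h import *
c=pickle.load(open("top0.pkl","rb")); im=c["image"].astype(int)
hsv=cv2.cvtColor(c["image"],cv2.COLOR_BGR2HSV)
red=((hsv[...,0]<6)|(hsv[...,0]>174))&(hsv[...,1]>180)&(hsv[...,2]>60)
for b in blobs(red,300):
    q=cv2.boxPoints(cv2.minAreaRect(b)); print("tray z25",cast(c,q,.025).round(3).tolist())
v=im.max(2); dark=v<60
roi=np.zeros_like(dark); roi[190:280,205:345]=1
for b in blobs(dark&roi,300):
    b=cv2.convexHull(b); rc=cv2.minAreaRect(b); print("plate",rc, cast(c,cv2.boxPoints(rc),.024).round(3).tolist(), cast(c,rc[0],.024).round(4))
hull=np.zeros(dark.shape,np.uint8)
for b in blobs(dark&roi,300): cv2.fillConvexPoly(hull,cv2.convexHull(b),1)
hull=cv2.erode(hull,np.ones((9,9)))
for b in blobs((v>90)&(hull>0),20):
    rc=cv2.minAreaRect(b); q=cast(c,cv2.boxPoints(rc),.033); print("roller",cast(c,rc[0],.035).round(4),rc,np.linalg.norm(q-np.roll(q,1,0),axis=1).round(4))
    a=cast(c,cv2.boxPoints(rc),.033); i=0 if np.linalg.norm(a[1]-a[0])>np.linalg.norm(a[2]-a[1]) else 1
    d=a[i+1]-a[i]; print("axis yaw deg",np.degrees(np.arctan2(d[1],d[0])))
E
```

```text
tray z25 [[0.542, -0.187, 0.025], [0.552, -0.338, 0.025], [0.408, -0.34, 0.025], [0.399, -0.192, 0.025]]
plate ((274.39251708984375, 231.24862670898438), (51.434181213378906, 113.12333679199219), 77.34745025634766) [[0.546, 0.287, 0.024], [0.613, -0.007, 0.024], [0.478, -0.036, 0.024], [0.414, 0.253, 0.024]] [[0.5122 0.1249 0.024 ]]
roller [[0.4702 0.2176 0.035 ]] ((238.1999969482422, 246.89999389648438), (6.388669013977051, 23.527502059936523), 79.3803482055664) [0.0167 0.0611 0.0168 0.0609]
axis yaw deg -79.36946348939928
roller [[0.493  0.1141 0.035 ]] ((278.0252380371094, 238.10952758789062), (6.820739269256592, 23.235485076904297), 77.00537872314453) [0.0179 0.0608 0.018  0.0607]
axis yaw deg -76.96549867187412
roller [[0.5172 0.0199 0.035 ]] ((313.9869079589844, 228.90174865722656), (6.409939765930176, 22.599994659423828), 82.40535736083984) [0.017  0.0597 0.017  0.0595]
axis yaw deg -82.38755989163704
```

apply_moves:
  twist:
    - [0,0,6.4]
    - [0,0,12.8]
    - [0,0,19.2]
    - [0,0,25.6]
    - [0,0,32]
  xyz:
    - [-0.04,-0.023,0.005]
    - [-0.08,-0.046,0.01]
    - [-0.12,-0.07,0.015]
    - [-0.16,-0.093,0.02]
    - [-0.2,-0.116,0.03]
  fingers: [-1,-1,-1,-1,-1]

```text
t: 0.72
tcp_pos: [0.296, 0.3747, 0.2152]
tool_rot: [3.141, -0.0, 2.346]
wrist_force: [0.4, 0.2, -0.2]
grip_width: 0.0001
grasp_force: 0.0
```

```bash
cat > rel.py <<'E'
import sys
from h import *
from cell import r
def rel(x,y,z,yaw=102.5):
    s=r.state(); M=R.from_euler('xyz',s["tool_rot"]); 
    T=R.from_euler('xyz',[180,0,yaw],degrees=True)
    print("t",s["t"],"pos",np.round(s["tcp_pos"],4),"shift",M.inv().apply(np.array([x,y,z])-s["tcp_pos"]).round(4),"turn",np.degrees((M.inv()*T).as_rotvec()).round(1),"F",np.round(s["wrist_force"],2),"w",round(s["grip_width"],4))
if __name__=="__main__": rel(*map(float,sys.argv[1:]))
E
python3 rel.py .464 .216 .14
```

```text
t 0.725 pos [0.296  0.3747 0.2152] shift [-0.2309  0.009   0.0752] turn [ 0.  -0.  31.9] F [ 0.4   0.16 -0.19] w 0.0001
```

apply_moves:
  twist:
    - [0,0,6.4]
    - [0,0,12.8]
    - [0,0,19.2]
    - [0,0,25.6]
    - [0,0,32]
  xyz:
    - [-0.046,0.002,0.015]
    - [-0.092,0.004,0.03]
    - [-0.138,0.006,0.045]
    - [-0.185,0.008,0.06]
    - [-0.231,0.009,0.075]
  fingers: [-1,-1,-1,-1,-1]

```text
t: 1.35
tcp_pos: [0.4646, 0.2165, 0.1396]
tool_rot: [-3.141, 0.0, 1.787]
wrist_force: [-0.4, 0.7, 0.5]
grip_width: -0.0003
grasp_force: 0.0
```

```bash
cat > wr.py <<'E'
import sys
from h import *
from cell import r
n=sys.argv[1]; s=r.state(); c=r.capture("wrist"); cv2.imwrite(f"pics/{n}.png",c["image"])
T=np.eye(4); T[:3,:3]=R.from_euler('xyz',s["tool_rot"]).as_matrix(); T[:3,3]=s["tcp_pos"]
c["T"]=T@c["T_tool_cam"]; pickle.dump(c,open(n+".pkl","wb"))
print(s["t"],s["tcp_pos"],s["tool_rot"],s["wrist_force"])
E
python3 wr.py w1
```

```text
1.35 [0.46462071 0.21645352 0.13962399] [-3.14127862e+00  1.74638091e-05  1.78706115e+00] [-0.36244737  0.71749884  0.48333901]
```

View pics/w1.png

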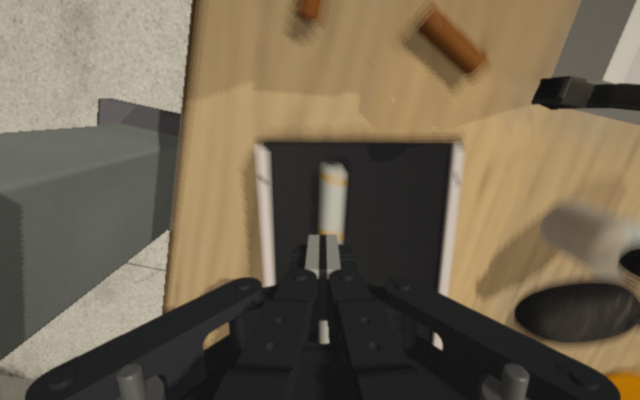

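The wrist view shows roller 1 at columns 320–346, rows 165–240, with the shut fingertips at columns 305–340, tip row about 237. The strips run vertically, so the tool is square to the plate.

Run:
```python
from h import *
c=pickle.load(open("w1.pkl","rb"));T=c["T"]
tool=np.array([0.4646,0.2165]); a=np.radians(12.5); X=np.array([np.cos(a),np.sin(a)]);Y=np.array([-np.sin(a),np.cos(a)])
def f(n,uv,z):
    p=cast(c,uv,z,T)[:,:2]-tool
    print(n,"along X",(p@X).round(4),"Y",(p@Y).round(4))
f("tip",[[305,238],[340,238],[322,238]],.126)
f("roller",[[321,170],[346,170],[320,235],[344,235],[334,164]],.034)
f("plate corners/strips",[[255,143],[465,143],[269,250],[446,250]],.029)
im=c["image"]; print(im[190,310:356].max(1)); print(im[215,310:356].max(1)); print(c["T_tool_cam"].round(3))
```

```text
tip along X [-0.0093  0.0076 -0.0011] Y [0.0067 0.0067 0.0067]
roller along X [-0.002   0.0168 -0.0029  0.0162  0.0077] Y [ 0.0227  0.0227 -0.0297 -0.0298  0.0273]
plate corners/strips along X [-0.0515  0.106  -0.0451  0.1008] Y [ 0.0424  0.0422 -0.045  -0.0452]
[ 40  38  38  35  36  34  31  37  46  61  75  88 101 114 127 138 146 153
 161 167 172 177 180 182 183 185 184 184 184 182 179 172 162 150 136 117
  97  66  42  40  38  41  40  41  43  40]
[ 39  37  35  34  34  35  33  42  58  72  87 100 114 129 140 150 158 165
 171 175 179 181 182 184 184 184 183 182 180 176 169 157 141 126 102  73
  47  37  37  38  39  41  42  43  40  41]
[[ 0.001 -0.963 -0.268  0.067]
 [ 1.     0.001 -0.    -0.001]
 [ 0.    -0.268  0.963 -0.129]
 [ 0.     0.     0.     1.   ]]
```

apply_moves:
  twist:
    - [0,0,0]
    - [0,0,0]
    - [0,0,0]
    - [0,0,0]
    - [0,0,0]
  xyz:
    - [0,0,0.025]
    - [0,0,0.055]
    - [0,0,0.07]
    - [0,0,0.076]
    - [0,0,0.079]
  fingers: [-1,-1,-1,-1,-1]

```text
t: 2.02
tcp_pos: [0.464, 0.2179, 0.0617]
tool_rot: [3.141, -0.0, 1.791]
wrist_force: [-0.9, -0.0, 0.9]
grip_width: 0.0
grasp_force: 0.0
```

apply_moves:
  twist:
    - [0,0,0]
    - [0,0,0]
    - [0,0,0]
  xyz:
    - [0,0,0.0007]
    - [0,0,0.0014]
    - [0,0,0.002]
  fingers: [-1,-1,-1]

```text
t: 2.4
tcp_pos: [0.4639, 0.2178, 0.0596]
tool_rot: [3.141, -0.0, 1.791]
wrist_force: [-0.4, -0.0, 0.5]
grip_width: -0.0002
grasp_force: 0.0
```

apply_moves:
  twist:
    - [0,0,0]
    - [0,0,0]
    - [0,0,0]
  xyz:
    - [0,0,0.0006]
    - [0,0,0.0012]
    - [0,0,0.0018]
  fingers: [-1,-1,-1]

```text
t: 2.78
tcp_pos: [0.4637, 0.2177, 0.0574]
tool_rot: [-3.142, 0.0, 1.791]
wrist_force: [-0.1, -0.1, -0.1]
grip_width: 0.0001
grasp_force: 0.0
```

apply_moves:
  twist:
    - [0,0,0]
    - [0,0,0]
  xyz:
    - [0,0,0.0005]
    - [0,0,0.0005]
  fingers: [-1,-1]

```text
t: 3.02
tcp_pos: [0.4637, 0.2177, 0.0569]
tool_rot: [-3.142, 0.0, 1.791]
wrist_force: [-0.6, -0.6, 0.4]
grip_width: -0.0005
grasp_force: 0.0
```

apply_moves:
  twist:
    - [0,0,0]
    - [0,0,0]
  xyz:
    - [0,0,0.0005]
    - [0,0,0.0008]
  fingers: [-1,-1]

```text
t: 3.28
tcp_pos: [0.4637, 0.2177, 0.0562]
tool_rot: [-3.142, 0.0, 1.791]
wrist_force: [-0.3, -0.4, 0.4]
grip_width: -0.0002
grasp_force: 0.0
```

apply_moves:
  twist:
    - [0,0,0]
    - [0,0,0]
  xyz:
    - [0,0,0.0003]
    - [0,0,0.0003]
  fingers: [-1,-1]

```text
t: 3.52
tcp_pos: [0.4638, 0.2177, 0.056]
tool_rot: [3.141, -0.0, 1.791]
wrist_force: [0.7, -0.9, 1.1]
grip_width: -0.0001
grasp_force: 0.8
```

apply_moves:
  twist:
    - [0,0,0]
    - [0,0,0]
  xyz:
    - [0,0,0.0003]
    - [0,0,0.0003]
  fingers: [-1,-1]

```text
t: 3.78
tcp_pos: [0.464, 0.2178, 0.0559]
tool_rot: [3.141, -0.0, 1.791]
wrist_force: [-0.4, 0.8, 4.2]
grip_width: 0.0001
grasp_force: 2.4
```

apply_moves:
  twist:
    - [0,0,0]
    - [0,0,0]
    - [0,0,0]
  xyz:
    - [0,0.001,0]
    - [0,0.0028,0]
    - [0,0.0046,0]
  fingers: [-1,-1,-1]

```text
t: 4.15
tcp_pos: [0.4685, 0.2187, 0.0559]
tool_rot: [3.141, 0.0, 1.791]
wrist_force: [0.4, -1.8, 5.0]
grip_width: -0.0
grasp_force: 2.8
```

apply_moves:
  twist:
    - [0,0,0]
    - [0,0,0]
  xyz:
    - [0,0.0018,0]
    - [0,0.0036,0]
  fingers: [-1,-1]

```text
t: 4.4
tcp_pos: [0.4721, 0.2194, 0.0559]
tool_rot: [3.141, 0.0, 1.791]
wrist_force: [-0.2, -1.9, 6.0]
grip_width: 0.0001
grasp_force: 2.9
```

apply_moves:
  twist:
    - [0,0,0]
    - [0,0,0]
    - [0,0,0]
    - [0,0,0]
  xyz:
    - [0,0.0018,-0.0001]
    - [0,0.0036,-0.0001]
    - [0,0.0054,-0.0001]
    - [0,0.0072,-0.0001]
  fingers: [-1,-1,-1,-1]

```text
t: 4.9
tcp_pos: [0.479, 0.2209, 0.0559]
tool_rot: [3.141, 0.0, 1.791]
wrist_force: [0.3, -2.9, 5.7]
grip_width: 0.0
grasp_force: 2.8
```

apply_moves:
  twist:
    - [0,0,0]
    - [0,0,0]
    - [0,0,0]
  xyz:
    - [0,0.0018,0]
    - [0,0.0036,0]
    - [0,0.0054,0]
  fingers: [-1,-1,-1]

```text
t: 5.28
tcp_pos: [0.4843, 0.222, 0.0559]
tool_rot: [3.141, 0.0, 1.791]
wrist_force: [0.5, -3.8, 5.5]
grip_width: 0.0003
grasp_force: 2.9
```

Roller 1 is true. I'll finish the stroke, come to rest and lift.

apply_moves:
  twist:
    - [0,0,0]
    - [0,0,0]
    - [0,0,0]
    - [0,0,0]
    - [0,0,0]
  xyz:
    - [0,0.0018,0]
    - [0,0.0036,0]
    - [0,0.005,0]
    - [0,0.0055,0]
    - [0,0.0055,0]
  fingers: [-1,-1,-1,-1,-1]

```text
t: 5.9
tcp_pos: [0.4896, 0.2233, 0.0558]
tool_rot: [3.141, 0.0, 1.791]
wrist_force: [0.9, -3.4, 4.7]
grip_width: 0.0001
grasp_force: 2.5
```

apply_moves:
  twist:
    - [0,0,0]
    - [0,0,0]
    - [0,0,0]
    - [0,0,0]
    - [0,0,0]
  xyz:
    - [0,0,-0.0004]
    - [0,0,-0.0008]
    - [0,0,-0.004]
    - [0,0,-0.03]
    - [0,0,-0.06]
  fingers: [-1,-1,-1,-1,-1]

```text
t: 6.52
tcp_pos: [0.489, 0.2234, 0.1161]
tool_rot: [-3.14, 0.0, 1.791]
wrist_force: [1.0, 0.2, 0.0]
grip_width: -0.0
grasp_force: 0.0
```

```bash
python3 rel.py .4867 .1127 .062
```

```text
t 6.525 pos [0.489  0.2234 0.1161] shift [-0.1076 -0.0263  0.0541] turn [-0.1  0.   0.1] F [0.95 0.21 0.01] w -0.0
```

apply_moves:
  twist:
    - [0,0,0]
    - [0,0,0]
    - [0,0,0]
    - [0,0,0]
  xyz:
    - [-0.04,-0.01,-0.015]
    - [-0.085,-0.02,-0.024]
    - [-0.109,-0.0245,-0.024]
    - [-0.109,-0.0245,-0.024]
  fingers: [-1,-1,-1,-1]

```text
t: 7.02
tcp_pos: [0.4893, 0.1107, 0.1399]
tool_rot: [3.141, -0.0, 1.789]
wrist_force: [0.1, 0.6, 0.3]
grip_width: -0.0
grasp_force: 0.0
```

```bash
cat > wm.py <<'E'
import sys
from h import *
n=sys.argv[1]; c=pickle.load(open(n+".pkl","rb")); T=c["T"]
tool=(T@np.linalg.inv(c["T_tool_cam"]))[:2,3]
a=np.radians(12.5); X=np.array([np.cos(a),np.sin(a)]);Y=np.array([-np.sin(a),np.cos(a)])
for v in range(160,236,10):
    row=c["image"][v,270:420].max(1).astype(int); i=np.where(row>90)[0]
    if len(i)<8: continue
    p=cast(c,[[270+i[0],v],[270+i[-1],v]],.034,T)[:,:2]-tool
    print(v,270+i[0],270+i[-1],"X",(p@X).round(4),"Y",(p@Y).round(4)[0])
E
python3 wr.py w2; python3 wm.py w1; python3 wm.py w2
```

```text
7.025 [0.48930714 0.11066539 0.13993268] [ 3.14139096e+00 -5.79365871e-05  1.78867466e+00] [0.06674742 0.56253194 0.25592587]
170 270 345 X [-0.0404  0.016 ] Y 0.0228
180 270 347 X [-0.0407  0.0177] Y 0.0151
190 270 346 X [-0.0411  0.0171] Y 0.0073
200 270 345 X [-0.0414  0.0164] Y -0.0006
210 270 344 X [-0.0418  0.0158] Y -0.0087
220 270 344 X [-0.0422  0.016 ] Y -0.017
230 270 343 X [-0.0425  0.0153] Y -0.0254
160 316 341 X [-0.0057  0.0129] Y 0.0303
170 316 341 X [-0.0058  0.0131] Y 0.0227
180 316 341 X [-0.0058  0.0132] Y 0.015
190 316 341 X [-0.0058  0.0133] Y 0.0072
200 316 341 X [-0.0059  0.0134] Y -0.0008
210 317 341 X [-0.0051  0.0136] Y -0.0089
220 317 341 X [-0.0052  0.0137] Y -0.0171
230 317 340 X [-0.0052  0.013 ] Y -0.0255
```

apply_moves:
  twist:
    - [0,0,0]
    - [0,0,0]
    - [0,0,0]
    - [0,0,0]
    - [0,0,0]
  xyz:
    - [0,-0.0025,0.025]
    - [0,-0.0025,0.055]
    - [0,-0.0025,0.073]
    - [0,-0.0025,0.079]
    - [0,-0.0025,0.08]
  fingers: [-1,-1,-1,-1,-1]

```text
t: 7.7
tcp_pos: [0.4869, 0.1117, 0.0598]
tool_rot: [-3.141, -0.0, 1.791]
wrist_force: [-0.3, 0.4, 0.7]
grip_width: -0.0001
grasp_force: 0.0
```

apply_moves:
  twist:
    - [0,0,0]
    - [0,0,0]
    - [0,0,0]
    - [0,0,0]
    - [0,0,0]
  xyz:
    - [0,0,0.0006]
    - [0,0,0.0012]
    - [0,0,0.0018]
    - [0,0,0.0024]
    - [0,0,0.0028]
  fingers: [-1,-1,-1,-1,-1]

```text
t: 8.32
tcp_pos: [0.4869, 0.1112, 0.0569]
tool_rot: [3.142, 0.0, 1.791]
wrist_force: [-0.1, -0.2, -0.2]
grip_width: -0.0004
grasp_force: 0.0
```

apply_moves:
  twist:
    - [0,0,0]
    - [0,0,0]
    - [0,0,0]
  xyz:
    - [0,0,0.0005]
    - [0,0,0.001]
    - [0,0,0.001]
  fingers: [-1,-1,-1]

```text
t: 8.7
tcp_pos: [0.4868, 0.1112, 0.0558]
tool_rot: [-3.142, -0.0, 1.791]
wrist_force: [0.1, -0.5, 0.4]
grip_width: -0.0
grasp_force: 0.0
```

apply_moves:
  twist:
    - [0,0,0]
    - [0,0,0]
  xyz:
    - [0,0,0.0003]
    - [0,0,0.0003]
  fingers: [-1,-1]

```text
t: 8.95
tcp_pos: [0.4868, 0.1112, 0.0556]
tool_rot: [-3.142, -0.0, 1.791]
wrist_force: [0.6, 0.6, -0.5]
grip_width: 0.0001
grasp_force: 0.0
```

apply_moves:
  twist:
    - [0,0,0]
    - [0,0,0]
  xyz:
    - [0,0,0.0004]
    - [0,0,0.0006]
  fingers: [-1,-1]

```text
t: 9.2
tcp_pos: [0.4868, 0.1112, 0.0549]
tool_rot: [-3.142, 0.0, 1.791]
wrist_force: [0.1, 0.3, -0.9]
grip_width: 0.0
grasp_force: 0.0
```

apply_moves:
  twist:
    - [0,0,0]
    - [0,0,0]
  xyz:
    - [0,0,0.0003]
    - [0,0,0.0003]
  fingers: [-1,-1]

```text
t: 9.45
tcp_pos: [0.4869, 0.1112, 0.0548]
tool_rot: [3.141, 0.0, 1.791]
wrist_force: [0.0, 0.6, 1.9]
grip_width: -0.0002
grasp_force: 1.0
```

apply_moves:
  twist:
    - [0,0,0]
    - [0,0,0]
  xyz:
    - [0,0,0.0003]
    - [0,0,0.0003]
  fingers: [-1,-1]

```text
t: 9.7
tcp_pos: [0.4871, 0.1112, 0.0547]
tool_rot: [3.141, 0.0, 1.791]
wrist_force: [-1.2, 1.4, 5.8]
grip_width: -0.0
grasp_force: 2.7
```

apply_moves:
  twist:
    - [0,0,0]
    - [0,0,0]
    - [0,0,0]
  xyz:
    - [0,0.001,0]
    - [0,0.0025,-0.0001]
    - [0,0.004,-0.0001]
  fingers: [-1,-1,-1]

```text
t: 10.07
tcp_pos: [0.4912, 0.1122, 0.0552]
tool_rot: [3.14, 0.0, 1.791]
wrist_force: [-2.1, -0.1, 11.4]
grip_width: -0.0001
grasp_force: 5.9
```

apply_moves:
  twist:
    - [0,0,0]
    - [0,0,0]
  xyz:
    - [0,0.0003,-0.0006]
    - [0,0.001,-0.0007]
  fingers: [-1,-1]

```text
t: 10.32
tcp_pos: [0.4918, 0.1123, 0.0554]
tool_rot: [3.141, 0.0, 1.791]
wrist_force: [-1.7, 0.3, 7.0]
grip_width: 0.0003
grasp_force: 3.3
```

apply_moves:
  twist:
    - [0,0,0]
  xyz:
    - [0,0.001,-0.0002]
  fingers: [-1]

```text
t: 10.45
tcp_pos: [0.4928, 0.1125, 0.0556]
tool_rot: [3.141, 0.0, 1.791]
wrist_force: [-2.1, 0.2, 5.8]
grip_width: 0.0001
grasp_force: 2.8
```

apply_moves:
  twist:
    - [0,0,0]
    - [0,0,0]
  xyz:
    - [0,0.0012,-0.0002]
    - [0,0.0024,-0.0004]
  fingers: [-1,-1]

```text
t: 10.7
tcp_pos: [0.4952, 0.1131, 0.056]
tool_rot: [3.141, -0.0, 1.791]
wrist_force: [-1.1, 0.4, 5.6]
grip_width: -0.0
grasp_force: 2.6
```

apply_moves:
  twist:
    - [0,0,0]
    - [0,0,0]
  xyz:
    - [0,0.0012,-0.0002]
    - [0,0.0024,-0.0004]
  fingers: [-1,-1]

```text
t: 10.95
tcp_pos: [0.4975, 0.1136, 0.0563]
tool_rot: [3.141, -0.0, 1.791]
wrist_force: [-2.1, 0.6, 4.5]
grip_width: 0.0002
grasp_force: 2.4
```

apply_moves:
  twist:
    - [0,0,0]
    - [0,0,0]
    - [0,0,0]
  xyz:
    - [0,0.0015,-0.0002]
    - [0,0.003,-0.0004]
    - [0,0.0045,-0.0005]
  fingers: [-1,-1,-1]

```text
t: 11.32
tcp_pos: [0.5019, 0.1146, 0.0567]
tool_rot: [3.141, -0.0, 1.791]
wrist_force: [-0.3, 1.1, 6.4]
grip_width: 0.0001
grasp_force: 2.8
```

apply_moves:
  twist:
    - [0,0,0]
    - [0,0,0]
  xyz:
    - [0,0.0015,-0.0001]
    - [0,0.003,-0.0002]
  fingers: [-1,-1]

```text
t: 11.58
tcp_pos: [0.5049, 0.1152, 0.057]
tool_rot: [3.141, -0.0, 1.791]
wrist_force: [-0.8, 0.5, 5.7]
grip_width: -0.0002
grasp_force: 2.9
```

apply_moves:
  twist:
    - [0,0,0]
    - [0,0,0]
    - [0,0,0]
  xyz:
    - [0,0.0015,-0.0001]
    - [0,0.003,-0.0002]
    - [0,0.0045,-0.0002]
  fingers: [-1,-1,-1]

```text
t: 11.95
tcp_pos: [0.5093, 0.1162, 0.0572]
tool_rot: [3.141, -0.0, 1.791]
wrist_force: [-1.4, 1.7, 6.6]
grip_width: -0.0001
grasp_force: 3.2
```

apply_moves:
  twist:
    - [0,0,0]
    - [0,0,0]
  xyz:
    - [0,0.0015,0]
    - [0,0.0025,0]
  fingers: [-1,-1]

```text
t: 12.2
tcp_pos: [0.5118, 0.1168, 0.0573]
tool_rot: [3.141, -0.0, 1.791]
wrist_force: [0.1, 0.9, 5.9]
grip_width: -0.0003
grasp_force: 3.2
```

Roller 2 rocks: it rose 2.6 mm. I'll finish the stroke, lift and test roller 3.

apply_moves:
  twist:
    - [0,0,0]
    - [0,0,0]
    - [0,0,0]
  xyz:
    - [0,0.001,0]
    - [0,0.0015,0]
    - [0,0.0015,0]
  fingers: [-1,-1,-1]

```text
t: 12.58
tcp_pos: [0.5133, 0.1172, 0.0573]
tool_rot: [3.141, -0.0, 1.791]
wrist_force: [-0.2, 2.0, 5.4]
grip_width: 0.0001
grasp_force: 2.8
```

apply_moves:
  twist:
    - [0,0,0]
    - [0,0,0]
    - [0,0,0]
    - [0,0,0]
    - [0,0,0]
  xyz:
    - [0,0,-0.0004]
    - [0,0,-0.0008]
    - [0,0,-0.004]
    - [0,0,-0.035]
    - [0,0,-0.082]
  fingers: [-1,-1,-1,-1,-1]

```text
t: 13.2
tcp_pos: [0.5122, 0.1168, 0.139]
tool_rot: [-3.138, -0.0, 1.791]
wrist_force: [-0.1, 0.2, 0.8]
grip_width: -0.0
grasp_force: 0.0
```

```bash
python3 rel.py .512 .0175 .14
```

```text
t 13.2 pos [0.5122 0.1168 0.139 ] shift [-0.0969 -0.0219 -0.0009] turn [-0.2 -0.   0.1] F [-0.14  0.18  0.81] w -0.0
```

apply_moves:
  twist:
    - [0,0,0]
    - [0,0,0]
    - [0,0,0]
    - [0,0,0]
  xyz:
    - [-0.03,-0.008,0]
    - [-0.075,-0.017,0]
    - [-0.097,-0.022,0]
    - [-0.097,-0.022,0]
  fingers: [-1,-1,-1,-1]

```text
t: 13.7
tcp_pos: [0.5126, 0.0164, 0.1391]
tool_rot: [-3.141, 0.0, 1.789]
wrist_force: [-0.3, 0.5, 0.4]
grip_width: 0.0001
grasp_force: 0.0
```

```bash
python3 wr.py w3; python3 wm.py w3
```

```text
13.7 [0.51260461 0.01642445 0.13913748] [-3.14143894e+00  8.28353674e-05  1.78861236e+00] [-0.32056805  0.47076282  0.39211445]
160 322 344 X [-0.0013  0.0151] Y 0.0304
170 320 344 X [-0.0028  0.0152] Y 0.0229
180 320 343 X [-0.0028  0.0146] Y 0.0152
190 319 342 X [-0.0036  0.014 ] Y 0.0074
200 318 341 X [-0.0044  0.0133] Y -0.0006
210 318 340 X [-0.0044  0.0127] Y -0.0086
220 317 339 X [-0.0052  0.012 ] Y -0.0169
230 316 338 X [-0.006   0.0114] Y -0.0253
```

apply_moves:
  twist:
    - [0,0,4]
    - [0,0,4]
    - [0,0,4]
    - [0,0,4]
    - [0,0,4]
  xyz:
    - [0,-0.002,0.025]
    - [0,-0.002,0.055]
    - [0,-0.002,0.072]
    - [0,-0.002,0.0785]
    - [0,-0.002,0.0795]
  fingers: [-1,-1,-1,-1,-1]

```text
t: 14.38
tcp_pos: [0.511, 0.0174, 0.0598]
tool_rot: [3.141, 0.0, 1.721]
wrist_force: [0.3, 0.0, 0.1]
grip_width: 0.0004
grasp_force: 0.0
```

apply_moves:
  twist:
    - [0,0,0]
    - [0,0,0]
    - [0,0,0]
    - [0,0,0]
    - [0,0,0]
  xyz:
    - [0,0,0.0006]
    - [0,0,0.0012]
    - [0,0,0.0018]
    - [0,0,0.0024]
    - [0,0,0.0028]
  fingers: [-1,-1,-1,-1,-1]

```text
t: 15.0
tcp_pos: [0.5107, 0.0171, 0.0568]
tool_rot: [3.142, 0.0, 1.721]
wrist_force: [-0.4, 0.2, 0.8]
grip_width: 0.0001
grasp_force: 0.0
```

apply_moves:
  twist:
    - [0,0,0]
    - [0,0,0]
    - [0,0,0]
  xyz:
    - [0,0,0.0004]
    - [0,0,0.0008]
    - [0,0,0.0008]
  fingers: [-1,-1,-1]

```text
t: 15.38
tcp_pos: [0.5108, 0.0171, 0.056]
tool_rot: [3.142, 0.0, 1.721]
wrist_force: [-0.3, 0.0, 0.8]
grip_width: 0.0003
grasp_force: 0.3
```

apply_moves:
  twist:
    - [0,0,0]
    - [0,0,0]
  xyz:
    - [0,0,0.0003]
    - [0,0,0.0003]
  fingers: [-1,-1]

```text
t: 15.62
tcp_pos: [0.5109, 0.0171, 0.0559]
tool_rot: [3.141, 0.0, 1.721]
wrist_force: [-0.4, 0.3, 3.8]
grip_width: 0.0001
grasp_force: 1.7
```

Contact came at 0.056 again, so roller 3 is probably true. Rolling it now.

apply_moves:
  twist:
    - [0,0,0]
    - [0,0,0]
    - [0,0,0]
  xyz:
    - [0,0.001,0]
    - [0,0.0028,0]
    - [0,0.0046,0]
  fingers: [-1,-1,-1]

```text
t: 16.0
tcp_pos: [0.5156, 0.0178, 0.0559]
tool_rot: [3.141, 0.0, 1.721]
wrist_force: [-0.4, -0.9, 4.9]
grip_width: -0.0001
grasp_force: 2.7
```

apply_moves:
  twist:
    - [0,0,0]
    - [0,0,0]
    - [0,0,0]
  xyz:
    - [0,0.0018,0]
    - [0,0.0036,0]
    - [0,0.0054,0]
  fingers: [-1,-1,-1]

```text
t: 16.38
tcp_pos: [0.521, 0.0186, 0.0559]
tool_rot: [3.141, 0.0, 1.721]
wrist_force: [-0.2, -0.3, 6.0]
grip_width: 0.0002
grasp_force: 2.7
```

apply_moves:
  twist:
    - [0,0,0]
    - [0,0,0]
    - [0,0,0]
    - [0,0,0]
    - [0,0,0]
  xyz:
    - [0,0.0018,-0.0001]
    - [0,0.0036,-0.0001]
    - [0,0.0054,-0.0001]
    - [0,0.0072,-0.0001]
    - [0,0.009,-0.0001]
  fingers: [-1,-1,-1,-1,-1]

```text
t: 17.0
tcp_pos: [0.5298, 0.0199, 0.0559]
tool_rot: [3.141, 0.0, 1.721]
wrist_force: [0.3, -2.1, 4.9]
grip_width: 0.0005
grasp_force: 2.6
```

apply_moves:
  twist:
    - [0,0,0]
    - [0,0,0]
    - [0,0,0]
    - [0,0,0]
    - [0,0,0]
  xyz:
    - [0,0.0018,0]
    - [0,0.0036,0]
    - [0,0.0054,0]
    - [0,0.0065,0]
    - [0,0.0065,0]
  fingers: [-1,-1,-1,-1,-1]

```text
t: 17.62
tcp_pos: [0.5362, 0.0208, 0.0559]
tool_rot: [3.141, 0.0, 1.721]
wrist_force: [0.8, -1.2, 6.3]
grip_width: 0.0002
grasp_force: 2.6
```

apply_moves:
  twist:
    - [0,0,0]
    - [0,0,0]
    - [0,0,0]
    - [0,0,0]
    - [0,0,0]
  xyz:
    - [0,0,-0.0004]
    - [0,0,-0.0008]
    - [0,0,-0.004]
    - [0,0,-0.035]
    - [0,0,-0.085]
  fingers: [-1,-1,-1,-1,-1]

```text
t: 18.25
tcp_pos: [0.5351, 0.021, 0.1406]
tool_rot: [-3.138, -0.001, 1.721]
wrist_force: [0.1, -0.5, 1.1]
grip_width: -0.0002
grasp_force: 0.0
```

```bash
python3 rel.py .502 .113 .145
```

```text
t 18.25 pos [0.5351 0.021  0.1406] shift [ 0.0959 -0.0189 -0.0043] turn [-0.2 -0.  -3.9] F [ 0.07 -0.52  1.09] w -0.0002
```

Roller 3 is true. Back to roller 2, opening the fingers, with a fresh look from the wrist and from above.

apply_moves:
  twist:
    - [0,0,-4]
    - [0,0,-4]
    - [0,0,-4]
    - [0,0,-4]
  xyz:
    - [0.03,-0.006,-0.005]
    - [0.075,-0.015,-0.02]
    - [0.096,-0.019,-0.03]
    - [0.096,-0.019,-0.03]
  fingers: [-1,-1,-1,-1]

```text
t: 18.75
tcp_pos: [0.5026, 0.1141, 0.1715]
tool_rot: [3.14, -0.0, 1.793]
wrist_force: [-0.5, -0.2, -0.1]
grip_width: -0.0002
grasp_force: 0.0
```

```bash
python3 wr.py w4; python3 wm.py w4
```

```text
18.75 [0.50262364 0.11409707 0.17152565] [ 3.14032615e+00 -2.88755541e-05  1.79282920e+00] [-0.46529571 -0.24973587 -0.05689599]
160 318 419 X [-0.0046  0.0809] Y 0.0253
170 318 419 X [-0.0046  0.0816] Y 0.0167
180 318 419 X [-0.0046  0.0824] Y 0.008
190 318 419 X [-0.0046  0.0831] Y -0.0009
200 318 419 X [-0.0046  0.0839] Y -0.0099
210 318 419 X [-0.0046  0.0847] Y -0.0191
220 318 419 X [-0.0046  0.0855] Y -0.0285
```

View pics/w4.png

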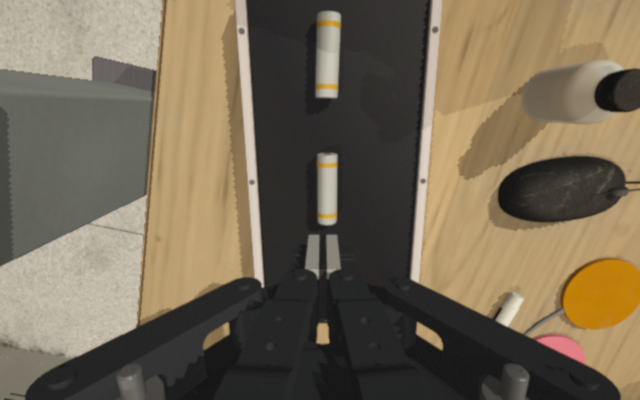

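Roller 2 lies at columns 317–338, rows 153–225, square to the tool and about 5 mm ahead of the jaws' centre line. I'll grasp it there.

apply_moves:
  twist:
    - [0,0,0]
    - [0,0,0]
    - [0,0,0]
    - [0,0,0]
    - [0,0,0]
  xyz:
    - [0,0.005,0.03]
    - [0,0.005,0.07]
    - [0,0.005,0.1]
    - [0,0.005,0.11]
    - [0,0.005,0.11]
  fingers: [-0.2,-0.2,-0.2,-0.2,-0.2]
  grip_force: 25

```text
t: 19.42
tcp_pos: [0.5078, 0.1136, 0.0607]
tool_rot: [-3.141, -0.0, 1.79]
wrist_force: [0.4, 0.3, 0.4]
grip_width: 0.0346
grasp_force: 0.0
```

apply_moves:
  twist:
    - [0,0,0]
    - [0,0,0]
    - [0,0,0]
    - [0,0,0]
    - [0,0,0]
  xyz:
    - [0,0,0.004]
    - [0,0,0.009]
    - [0,0,0.014]
    - [0,0,0.018]
    - [0,0,0.0205]
  fingers: [-0.2,-0.2,-0.2,-0.2,-0.2]

```text
t: 20.05
tcp_pos: [0.5076, 0.1141, 0.04]
tool_rot: [-3.141, 0.0, 1.791]
wrist_force: [-0.1, -0.5, -0.7]
grip_width: 0.0343
grasp_force: 0.0
```

```bash
python3 rel.py .507 .115 .0405
```

```text
t 20.05 pos [0.5076 0.1141 0.04  ] shift [ 0.001  -0.0004 -0.0005] turn [-0.   0.   0.1] F [-0.14 -0.53 -0.74] w 0.0343
```

apply_moves:
  twist:
    - [0,0,0]
    - [0,0,0]
    - [0,0,0]
  xyz:
    - [0,0,0]
    - [0,0,0]
    - [0,0,0]
  fingers: [-0.35,-0.45,-0.52]

```text
t: 20.42
tcp_pos: [0.5077, 0.1141, 0.0404]
tool_rot: [3.141, 0.0, 1.791]
wrist_force: [0.0, -0.3, -0.7]
grip_width: 0.0205
grasp_force: 0.0
```

apply_moves:
  twist:
    - [0,0,0]
    - [0,0,0]
    - [0,0,0]
    - [0,0,0]
  xyz:
    - [0,0,0]
    - [0,0,0]
    - [0,0,0]
    - [0,0,0]
  fingers: [-0.6,-0.7,-0.7,-0.7]

```text
t: 20.92
tcp_pos: [0.5077, 0.1141, 0.0404]
tool_rot: [3.141, 0.0, 1.791]
wrist_force: [-0.5, 0.3, 4.0]
grip_width: 0.0158
grasp_force: 25.3
```

apply_moves:
  twist:
    - [0,0,0]
    - [0,0,0]
    - [0,0,0]
    - [0,0,0]
    - [0,0,0]
  xyz:
    - [0,0,-0.001]
    - [0,0,-0.003]
    - [0,0,-0.008]
    - [0,0,-0.02]
    - [0,0,-0.04]
  fingers: [-0.8,-0.8,-0.8,-0.8,-0.8]
  grip_force: 35

```text
t: 21.55
tcp_pos: [0.5075, 0.1141, 0.081]
tool_rot: [-3.141, -0.0, 1.791]
wrist_force: [0.2, -0.6, -1.4]
grip_width: 0.0153
grasp_force: 35.8
```

```bash
python3 wr.py w5; python3 rel.py .482 -.263 .12 102.5; python3 rel.py .482 -.263 .12 93
```

```text
21.55 [0.50750012 0.11407455 0.08100478] [-3.14096307e+00 -4.60433731e-05  1.79074525e+00] [ 0.21531734 -0.58830944 -1.43679115]
t 21.6 pos [0.5088 0.1143 0.0838] shift [-0.3624 -0.1084 -0.0365] turn [0.2 0.  0.1] F [ 1.31 -0.66  3.65] w 0.0154
t 21.6 pos [0.5088 0.1143 0.0838] shift [-0.3624 -0.1084 -0.0365] turn [ 0.2 -0.   9.6] F [ 1.31 -0.66  3.65] w 0.0154
```

View pics/w5.png

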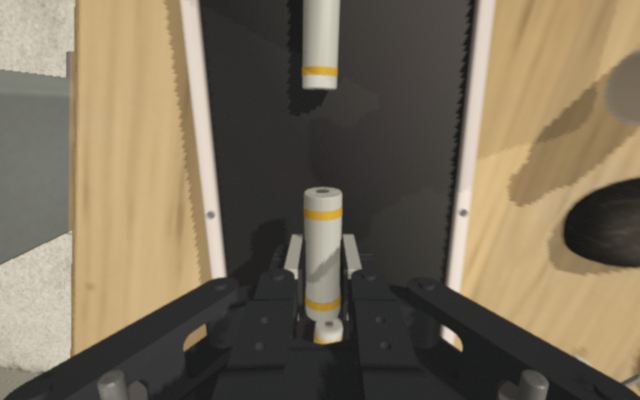

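The roller is held level between the pads (columns 303–342, rows 188–320). I'll carry it to the tray.

apply_moves:
  twist:
    - [0,0,0]
    - [0,0,0]
    - [0,0,0]
    - [0,0,0]
    - [0,0,0]
  xyz:
    - [-0.015,-0.005,-0.015]
    - [-0.05,-0.015,-0.03]
    - [-0.095,-0.028,-0.04]
    - [-0.14,-0.042,-0.045]
    - [-0.185,-0.055,-0.045]
  fingers: [-0.8,-0.8,-0.8,-0.8,-0.8]

```text
t: 22.22
tcp_pos: [0.4938, -0.0807, 0.1262]
tool_rot: [3.141, 0.001, 1.791]
wrist_force: [0.8, 0.4, -0.7]
grip_width: 0.0155
grasp_force: 35.8
```

apply_moves:
  twist:
    - [0,0,0]
    - [0,0,0]
    - [0,0,0]
    - [0,0,0]
    - [0,0,0]
  xyz:
    - [-0.045,-0.013,0]
    - [-0.09,-0.027,0]
    - [-0.135,-0.04,0]
    - [-0.165,-0.049,0]
    - [-0.178,-0.053,0]
  fingers: [-0.8,-0.8,-0.8,-0.8,-0.8]

```text
t: 22.85
tcp_pos: [0.4806, -0.2656, 0.1255]
tool_rot: [-3.141, -0.0, 1.789]
wrist_force: [0.0, 0.6, -0.0]
grip_width: 0.0155
grasp_force: 35.8
```

```bash
python3 wr.py w6; python3 rel.py .482 -.263 .0225 102.5
```

```text
22.85 [ 0.48058595 -0.26558267  0.12546953] [-3.14142488e+00 -4.45557027e-05  1.78878908e+00] [ 0.04246134  0.61330245 -0.02418542]
t 22.9 pos [ 0.4807 -0.266   0.1255] shift [0.0027 0.0019 0.103 ] turn [-0.  0. -0.] F [-1.44 -0.9  -1.37] w 0.0158
```

View pics/w6.png

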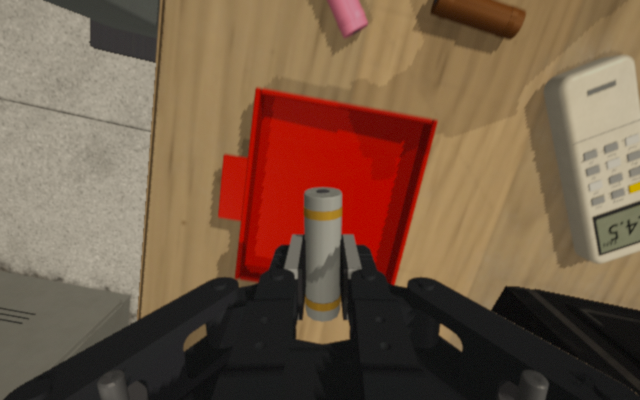

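The tray rim corners are at (258,90), (436,122) and (237,278). I'll check its centre against the tool.

```bash
python3 - <<'E'
from h import *
c=pickle.load(open("w6.pkl","rb"));p=cast(c,[[258,90],[436,122],[237,278]],.025,c["T"]);print(p.round(3),np.linalg.norm(p[1]-p[0]),np.linalg.norm(p[2]-p[0]),"centre",((p[1]+p[2])/2).round(3))
E
python3 rel.py .482 -.263 .0225
```

```text
[[ 0.419 -0.198  0.025]
 [ 0.545 -0.192  0.025]
 [ 0.426 -0.344  0.025]] 0.1263264525513532 0.14671565245771218 centre [ 0.486 -0.268  0.025]
t 22.9 pos [ 0.4807 -0.266   0.1255] shift [0.0027 0.0019 0.103 ] turn [-0.  0. -0.] F [-1.44 -0.9  -1.37] w 0.0158
```

apply_moves:
  twist:
    - [0,0,0]
    - [0,0,0]
    - [0,0,0]
    - [0,0,0]
    - [0,0,0]
  xyz:
    - [0,0.002,0.02]
    - [0,0.005,0.05]
    - [0,0.005,0.08]
    - [0,0.005,0.093]
    - [0,0.005,0.097]
  fingers: [-0.8,-0.8,-0.8,-0.8,-0.8]

```text
t: 23.52
tcp_pos: [0.4864, -0.2622, 0.0282]
tool_rot: [-3.141, -0.0, 1.791]
wrist_force: [0.5, -0.6, -0.5]
grip_width: 0.0157
grasp_force: 35.8
```

apply_moves:
  twist:
    - [0,0,0]
    - [0,0,0]
    - [0,0,0]
    - [0,0,0]
    - [0,0,0]
  xyz:
    - [0,0,0.0015]
    - [0,0,0.003]
    - [0,0,0.0045]
    - [0,0,0.0055]
    - [0,0,0.0062]
  fingers: [-0.8,-0.8,-0.8,-0.8,-0.8]

```text
t: 24.15
tcp_pos: [0.4864, -0.2626, 0.0221]
tool_rot: [3.142, 0.0, 1.791]
wrist_force: [0.0, -0.6, -0.4]
grip_width: 0.0155
grasp_force: 35.8
```

apply_moves:
  twist:
    - [0,0,0]
    - [0,0,0]
    - [0,0,0]
  xyz:
    - [0,0,0.0005]
    - [0,0,0.0008]
    - [0,0,0.0008]
  fingers: [-0.8,-0.8,-0.8]

```text
t: 24.52
tcp_pos: [0.4864, -0.2626, 0.0213]
tool_rot: [-3.142, 0.0, 1.791]
wrist_force: [-0.7, 0.1, -0.7]
grip_width: 0.0158
grasp_force: 35.8
```

apply_moves:
  twist:
    - [0,0,0]
    - [0,0,0]
    - [0,0,0]
    - [0,0,0]
    - [0,0,0]
  xyz:
    - [0,0,0]
    - [0,0,0]
    - [0,0,0]
    - [0,0,0]
    - [0,0,0]
  fingers: [-0.6,-0.55,-0.5,-0.4,-0.2]

```text
t: 25.15
tcp_pos: [0.4864, -0.2626, 0.0213]
tool_rot: [3.142, 0.0, 1.791]
wrist_force: [-0.9, -0.3, 0.4]
grip_width: 0.0343
grasp_force: 0.0
```

apply_moves:
  twist:
    - [0,0,0]
    - [0,0,0]
    - [0,0,0]
    - [0,0,0]
    - [0,0,0]
  xyz:
    - [0,0,0]
    - [0,0,0]
    - [0,0,-0.01]
    - [0,0,-0.05]
    - [0,0,-0.1]
  fingers: [-0.1,0,0,0,0]

```text
t: 25.78
tcp_pos: [0.486, -0.2624, 0.1225]
tool_rot: [-3.141, -0.001, 1.791]
wrist_force: [0.2, 0.2, 1.0]
grip_width: 0.0422
grasp_force: 0.0
```

apply_moves:
  twist:
    - [0,0,0]
    - [0,0,0]
    - [0,0,0]
    - [0,0,0]
    - [0,0,0]
  xyz:
    - [0.03,-0.02,-0.03]
    - [0.05,-0.06,-0.07]
    - [0.05,-0.1,-0.09]
    - [0.05,-0.12,-0.09]
    - [0.05,-0.12,-0.09]
  fingers: [0,0,0,0,0]

```text
t: 26.4
tcp_pos: [0.3578, -0.2403, 0.2112]
tool_rot: [3.141, 0.0, 1.789]
wrist_force: [-0.1, 0.3, -0.4]
grip_width: 0.0428
grasp_force: 0.0
```

Run:
```python
from cell import r
import cv2
i=r.capture("top")["image"]; cv2.imwrite("pics/top9.png",cv2.resize(i[180:290,200:470],None,fx=2.9,fy=2.9))
print(r.state()["t"])
```

```text
26.45
```

View pics/top9.png

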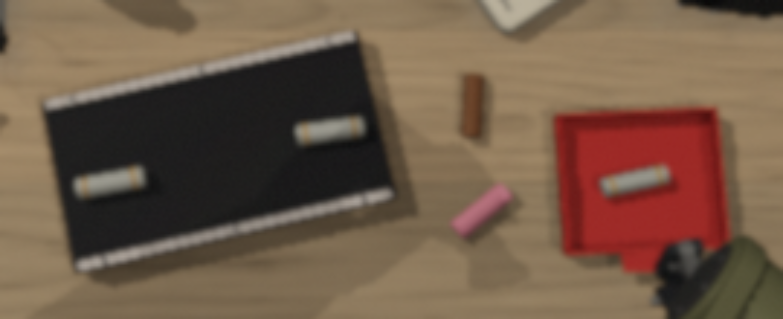

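The oval roller lies on the tray floor at crop (636,181), and the true ones are on the plate at (111,182) and (330,130). I'll check how far the true ones moved.

Run:
```python
from h import *
from cell import r
c0=pickle.load(open("top0.pkl","rb")); c1=r.capture("top")
for lo in (80,100,120):
  out=[]
  for c in(c0,c1):
    v=c["image"].max(2); v=np.where(c["image"].min(2)>0,v,0); P=[]
    for x0,y0,x1,y1 in((225,232,253,257),(298,216,329,240)):
        m=np.zeros_like(v); m[y0:y1,x0:x1]=v[y0:y1,x0:x1]>lo
        b=max(blobs(m,10),key=cv2.contourArea); P.append(cast(c,cv2.minAreaRect(b)[0],.033)[0])
    out.append(np.array(P))
  d=out[1]-out[0]; print(lo,d.round(4).tolist(),np.linalg.norm(d,axis=1))
```

```text
80 [[0.0131, 0.003, 0.0], [0.0134, 0.0017, 0.0]] [0.01340154 0.01351182]
100 [[0.0128, 0.003, 0.0], [0.0125, 0.0024, 0.0]] [0.01316151 0.01274475]
120 [[0.0127, 0.0027, 0.0], [0.0126, 0.0025, 0.0]] [0.01298145 0.01284778]
```

Both moved about 13 mm, as expected, so I'm handing the job in.

```bash
python3 -c "
from cell import r
print(r.close_job())"
```

```text
the job is handed in; nothing more can be done
None
```

I rolled all three rollers and handed the job in (no verdict came back): the middle one rocked (about 2.6 mm) and now lies in the red tray, while the two true ones each rolled about 13 mm and stay on the plate.

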